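# Set the sliding rest of a shaft stand and lay a camshaft in it

## Task

On the shaft-checking stand, lift the spring plunger's knob, slide the moving vee rest outward past the middle hole and let the plunger spring fully home in the outermost hole, feeling for the hole without forcing the pin. Then take the camshaft out of its wooden cradle and lay it gently in the two vee rests by its two end journals, let go, and leave the other parts on the table where they are.

Things in the scene. Friction and masses are not known exactly. Their poses are not given: they have to be found in the camera images.
- stand: Shaft-checking stand: grey bed 390 mm long (its y axis), 90 mm wide, with a steel bar 44 mm wide along its middle, bar top 42 mm above the table. Origin on the table under the bed's centre, z up. Fixed vee rest at x = 0, y = -130 mm, sliding rest (carriage) on its +y side. A dial gauge on a 138 mm post stands at the -y end (x 29 to 81 mm, y -172 to -198 mm). Fixed.
- first_hole (a point): First of three 11.8 mm index holes in line along the bar (stand x = 0), this one at stand y = 46 mm; the pin sits in it at the start. The middle hole is 24 mm from it along +y. The outermost is in an adjustable dark slip flush in the bar, 64 to 88 mm from it along +y; where the slip is clamped differs each time and is not measured: find it by feel. Point at the bar's top, axes as the stand's.
- carriage (a joint): Travel of the sliding rest along the stand's +y, m: 0 in the first hole, 0.024 in the middle hole, 0.063 to 0.089 in the outermost, end stop 0.100. Friction 2.5 N, and about 3 N more while the pin rides on the bar. The carriage is a grey block 98 mm long, 78 mm wide, top 58 mm above the table, carrying the sliding vee at its -y end and the plunger at its +y end, 56 mm apart.
- index_plunger: Spring index plunger: black round knob, 28 mm diameter, 22 mm high; origin at the knob's centre, z up, 84 mm above the table with its 10 mm pin home. Lifts straight up 10 mm at most against a spring (8 N home, 13 N at 7 mm, 15 N at 10 mm), springs back when let go. Clear of the hole when lifted over 7 mm. A steel sleeve (18 mm) under it; no other thing within 30 mm of its side.
- knob_home (a point): Point on the carriage where the knob's centre is with the pin fully home. Let go between holes, the pin rides on the bar with the knob 7 mm above this point, and drops in by itself as the carriage brings it over a hole. A push along the bar is then stopped by the pin: keep it under 30 N or the pin is forced.
- vee_fixed (a point): On the fixed vee rest: where a seated journal's axis lies, midway through the 12 mm thick vee, 110 mm above the table. The vee is a 90 degree steel notch open upward, 45 mm wide at its tips, tips 114 mm above the table. Axes as the stand's.
- vee_slide (a point): The same point on the sliding vee rest: 120 mm from vee_fixed at the start, 183 to 209 mm from it (along the stand's +y) with the pin in the outermost hole. Axes as the stand's.
- cam_mid (a point): Centre of the camshaft, on its axis half-way along: a steel shaft 270 mm long along this frame's y, about 0.7 kg, plain 22 mm diameter for 33 mm either side of this point (grip it here), then cam lobes reaching 18.5 mm from the axis, then the end journals. At the start it lies in the cradle, axis 52 mm above the table.
- cam_flange_journal (a point): Centre of the end journal next to the round 34 mm drive flange, 98 mm from cam_mid along -y: 26 mm in diameter, 44 mm long.
- cam_plain_journal (a point): Centre of the other end journal, next to the plain 16 mm stub, 98 mm from cam_mid along +y: 26 mm in diameter, 44 mm long.
- cradle: Wooden display cradle under the camshaft: base 250 mm (y) x 70 mm x 12 mm with a notched batten across it at y = -98 and +98 mm, tips 51 mm high. Origin on the table under its centre. Fixed.
- oil_filter: Bystander: white round oil filter, 77 mm across, 90 mm high, standing with its threaded end up. Origin under its centre.
- piston: Bystander: aluminium piston, 76 mm across, 58 mm high, standing. Origin under its centre.
- bolt_jar: Bystander: glass jar with steel cap, 66 mm across, 85 mm high. Origin under its centre.
- carton: Bystander: closed cardboard carton 75 x 110 x 58 mm high. Origin under its centre.
- spanner: Bystander: steel spanner, 190 mm long, lying flat. Origin under its middle.

How it is judged:
By the outcome, as a careful person would: the job done as asked, in the order asked, and still so for the second after the job is handed in, with the robot touching nothing.
It also fails if it takes over 51 s, if anything falls off the work surface, if the arm or the gripper's body presses on something with over 40 N, if the wrist force passes 120 N, or if a joint passes its speed limit or range.

## Robot

A 7-joint arm with a two-finger parallel gripper is mounted at the origin on the work surface. World frame = base frame: x ahead of the robot, y to its left, z up, the work surface at z = 0. Lengths are in m, angles in rad, forces in N, time in s.
With the tool pointing down it reaches from about 0.4 to 0.85 m from the base axis. Payload 10.4 kg.
Tool frame: the origin (TCP) lies between the finger pads; the fingertips stand ahead of it and the grasp point (between the pads) lies 5 mm behind it (manip.tip_extent is the z of the fingertips in the tool frame, in m); z points along the fingers, y is the line along which they close (so a half turn about z gives the same grasp; the last joint's range is limited). The gripper opens to 85 mm and grips with 20 to 120 N. Pads are 22 mm wide; open, the fingers measure 114 mm over their backs; the gripper's body (76 mm by 85 mm) begins 54 mm behind the grasp point. The pads swing forward as they close: fully open they stand 13 mm farther back than shut.
Start: joints at [1.296, 0.332, -0.065, 1.46, 0.022, 1.35, -0.088], TCP at [0.156, -0.605, 0.21] pointing down, gripper open.
Joint ranges: [-2.6, 2.6], [-0.5, 2.12], [-1.47, 1.34], [0.16, 2.42], [-1.27, 4.41], [0.06, 2.06], [-2.6, 2.6]. Speed limits (rad/s): [2.22, 2.22, 2.79, 2.79, 3.14, 3.14, 3.14].

## Interface

Orientations are given as a unit quaternion [x, y, z, w].
In Python, from workcell import status, viewer, manip gives the robot as it stands.
- The arm moves only by the tool play_rows, never from a script. Its argument "plan" is one flat list of numbers, 7 for each row, row after row: the turn, a rotation vector about the tool's x, y, z in degrees, then the shift along the tool's x, y, z in m, then the opening, from 0 (shut) to 1 (fully open). In form: [ax, ay, az, dx, dy, dz, grip, ax, ay, az, dx, dy, dz, grip, ...]. A call has 1 to 20 rows; each row is the pose to reach, as a shift and turn from the pose commanded when the call began, along the tool's axes at that moment; what a row does not reach only later rows make up. A row lasts 1/8 s, in which the tool goes at most 62.5 mm and 10.7 degrees, less where a joint would pass 70% of its speed; a pose out of reach is approached as far as the arm can. A call with a gripper value outside its range is refused whole. The fingers move at their own pace and stop on an object; "squeeze" is the grip in N (left out, the last holds). Time passes only in rows, so rows that repeat a pose let the fingers close. It gives the time, the measured TCP pose, the force, the opening and the grip force at its end, in the units of the state.
- status.get_obs(): the state, without advancing time (a new reading comes with each control period).
- viewer.camera(name): name is "side" or "top"; returns the picture (400x640x3 uint8, red, green, blue); there is no depth.
- viewer.camera_model(name): a dict with "fx", "fy", "cx", "cy" (pixels), "R" (3x3) and "t" (3): a world point X has camera coordinates R X + t. Camera axes: x right, y down, z forward; pixel columns grow to the right and rows downward; lengths in m; the calibration is good to about 2 mm. A picture is of the moment at which its call begins. camera_model takes no time and is no camera call.
- manip.hand_in(): hands the job in; it is judged then, once.
The state is a dict: "clock": time; "joint_pos": joint angles; "joint_velocities": joint speeds; "tau": joint torques, N m; "position": TCP position; "ee_rot": TCP orientation; "ft_force": force on the tool from outside, world axes, zero at the start; "torque": the same for the moment, N m; "grip_width": opening from 0.0 (shut) to 1.0 (fully open); "grasp_force": force on a finger pad.
Only numpy, scipy, OpenCV 4.12 (cv2) and the standard library are available. Lean on these libraries where they do the work, as an engineer would, in place of code of your own. Each camera call takes 0.05 s, during which the arm holds its last target. There are 200 camera calls.

## Working session

There is one attempt and no reset: what is moved stays moved. The work goes in short steps, Python scripts to look and compute and a tool call to move; the robot and the scene stay as the last step left them, time stands still between calls to the robot, and variables do not carry over. Pictures are saved under pics/ and viewed, at most 10 in all, crops included, and the job is handed in when it is done.

Besides the shell and the picture viewer there is one more tool, called after "Request:" as name(argument=value, ...), one argument or row to a line, values as JSON. play_rows: Moves the arm, as the interface text tells. Its arguments: {"type":"object","properties":{"plan":{"type":"array","items":{"type":"number"}},"squeeze":{"type":"number"}},"required":["plan"]}

```bash
mkdir -p pics; ls
python3 - <<'E'
from workcell import status, viewer, manip
import cv2
for n in("top","side"):
    cv2.imwrite(f"pics/{n}0.png",viewer.camera(n)[:,:,::-1]); print({k:v for k,v in viewer.camera_model(n).items()})
print(status.get_obs(),manip.tip_extent)
E
```

```text
pics
{'fx': 435.04112577195474, 'fy': 435.04112577195474, 'cx': 314.7965102702326, 'cy': 202.75149343187394, 'R': array([[ 0.0204157 , -0.99963266,  0.01782566],
       [-0.98315242, -0.02331201, -0.181295  ],
       [ 0.18164396, -0.01382408, -0.98326719]]), 't': array([-0.04673006,  0.5539066 ,  1.34630316])}
{'fx': 446.33558085291116, 'fy': 446.33558085291116, 'cx': 323.97840938436053, 'cy': 203.08667475039636, 'R': array([[-0.90600273, -0.42320171, -0.00770498],
       [-0.32569395,  0.70865044, -0.62588977],
       [ 0.27033776, -0.56454838, -0.77987347]]), 't': array([0.48673764, 0.26066094, 1.30084804])}
{'clock': 0.1, 'joint_pos': array([ 1.29637937,  0.3328131 , -0.0646883 ,  1.46083232,  0.02159697,
        1.34989092, -0.08846311]), 'joint_velocities': array([-0.00029936, -0.00025939,  0.00032455, -0.00149735,  0.0009796 ,
       -0.00068971, -0.0009921 ]), 'tau': array([ 1.01241538e-03, -6.26748419e+01,  4.90692153e-02, -3.92430782e+01,
        1.64438115e-02,  7.01987447e-03,  1.02618219e-04]), 'position': array([ 0.15563149, -0.60495269,  0.20900465]), 'ee_rot': array([ 9.92081046e-01,  1.25597801e-01, -1.06038624e-04, -6.15189375e-04]), 'ft_force': array([-0.63443209,  0.83556653,  0.84691177]), 'torque': array([ 0.00099877, -0.01036493,  0.0246562 ]), 'grasp_force': 0.0, 'grip_width': 1.0005471501891796} 0.014
```

View pics/top0.png

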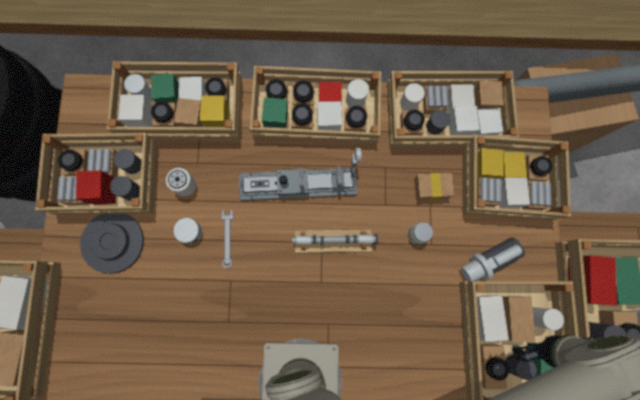

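View pics/side0.png

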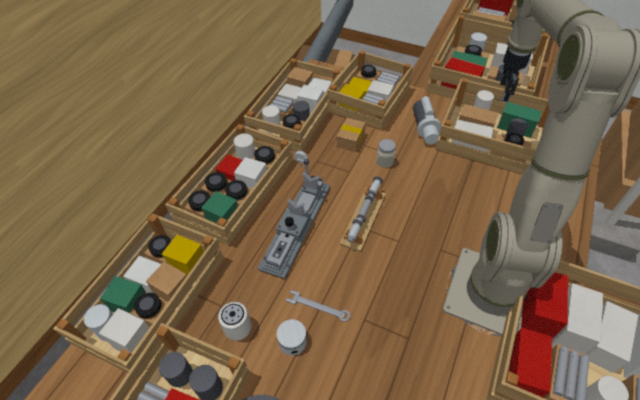

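The top view shows the stand at px (240-358, 165-200) with the gauge at its right end and the knob near (284,180). The cam is at (292-377, 240). In the side view the knob is near (289,222). I'll zoom in on both.

Run:
```python
import cv2,numpy as np
a=cv2.imread("pics/top0.png")[145:265,230:390]; b=cv2.imread("pics/side0.png")[145:285,250:400]
a=cv2.resize(a,None,fx=5,fy=5,interpolation=cv2.INTER_CUBIC);b=cv2.resize(b,None,fx=4,fy=4,interpolation=cv2.INTER_CUBIC)
cv2.imwrite("pics/t1.png",a);cv2.imwrite("pics/s1.png",b)
```

```text
(no output)
```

View pics/t1.png

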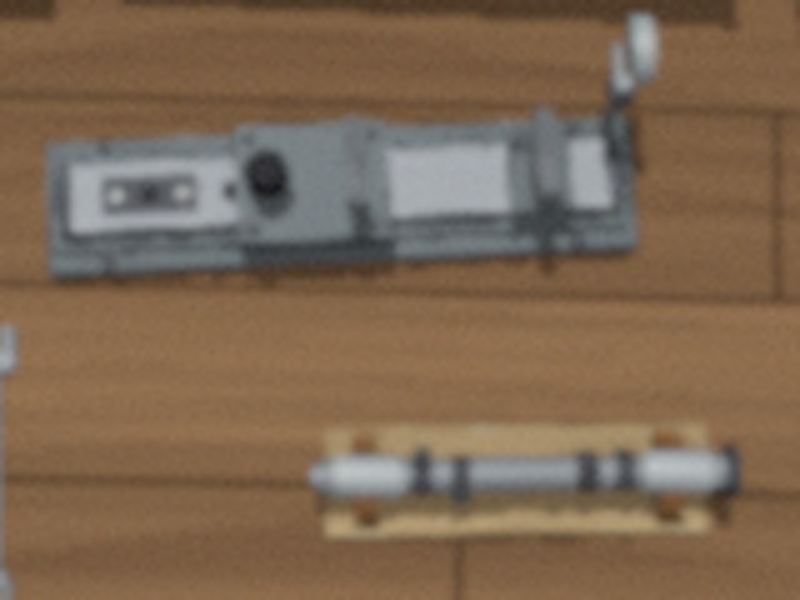

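View pics/s1.png

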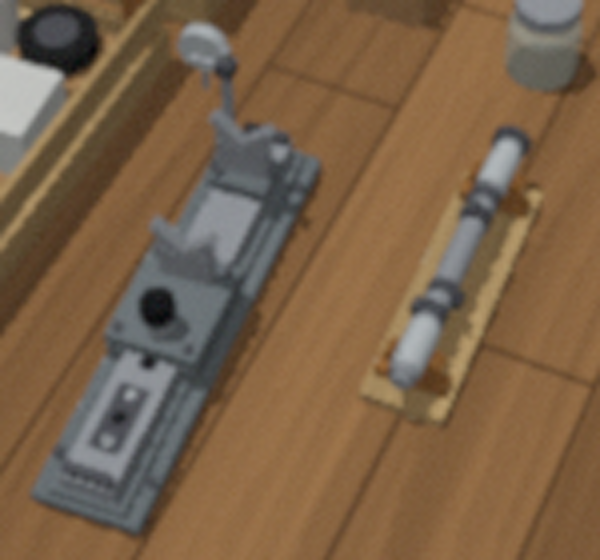

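The top crop shows the middle hole near full-image px (276,183) and the slip's hole near (259.6,183). The knob is at (283,180), and the cam ends are at (292,240) and (377,239). The flange is at world -y, so the cam already points the same way as the stand.

```bash
cat > h.py <<'E'
import cv2,numpy as np
from workcell import status, viewer, manip
from scipy.spatial.transform import Rotation as Rn
def ray(n,u,v):
    m=viewer.camera_model(n); R=m["R"];c=-R.T@m["t"]
    return c,R.T@np.array([(u-m["cx"])/m["fx"],(v-m["cy"])/m["fy"],1])
def onz(n,u,v,z):
    c,d=ray(n,u,v); return c+d*(z-c[2])/d[2]
def tri(p,q):
    A=[];b=[]
    for n,(u,v) in (("top",p),("side",q)):
        c,d=ray(n,u,v);d/=np.linalg.norm(d);P=np.eye(3)-np.outer(d,d);A.append(P);b.append(P@c)
    return np.linalg.lstsq(np.vstack(A),np.hstack(b),rcond=None)[0]
def proj(n,X):
    m=viewer.camera_model(n);p=m["R"]@X+m["t"];return np.array([m["fx"]*p[0]/p[2]+m["cx"],m["fy"]*p[1]/p[2]+m["cy"]])
def blob(img,x0,y0,x1,y1,thr):
    g=img[y0:y1,x0:x1].max(2); k,l,s,c=cv2.connectedComponentsWithStats((g<thr).astype(np.uint8))
    i=1+np.argmax(s[1:,4]); return c[i]+[x0,y0],s[i]
E
python3 - <<'E'
from h import *
np.set_printoptions(precision=4,suppress=True)
t=cv2.imread("pics/top0.png");s=cv2.imread("pics/side0.png")
for T in (50,60,70):
    p,a=blob(t,276,168,296,192,T);q,b=blob(s,278,208,302,234,T);print(T,p,a[2:],q,b[2:],tri(p,q))
C=lambda x,y:(230+(x+.5)/5-.5,145+(y+.5)/5-.5)
D=lambda x,y:(250+(x+.5)/4-.5,145+(y+.5)/4-.5)
for nm,x,y,z in (("mid hole",230,190,.042),("out hole",150,192,.042),("barL",68,199,.042),("barR",610,172,.042)):print(nm,onz("top",*C(x,y),z))
print("side: mid",onz("side",*D(148,362),.042),"out",onz("side",*D(118,417),.042))
f=onz("top",*C(738,468),.052);pl=onz("top",*C(310,475),.052);print("cam",f,pl,(f+pl)/2,np.linalg.norm(f-pl))
f=onz("side",*D(512,135),.052);pl=onz("side",*D(402,376),.052);print("cam side",f,pl,(f+pl)/2,np.linalg.norm(f-pl))
# cam axis: bright pixels centroid by column
g=t.max(2)
hsv=cv2.cvtColor(t,cv2.COLOR_BGR2HSV);m=(hsv[...,1]<60)&(hsv[...,2]>60);m[:228]=0;m[252:]=0;m[:,:286]=0;m[:,384:]=0
v,u=np.nonzero(m);print("mask",u.min(),u.max(),[ (c,round(v[u==c].mean(),2)) for c in range(294,376,6) if (u==c).any()])
E
```

```text
50 [283.619 181.381] [ 6  6 21] [288.7931 221.7069] [ 8  9 58] [0.6205 0.0672 0.0767]
60 [282.9792 180.3333] [ 7  9 48] [289.0282 221.6197] [ 9 10 71] [0.621  0.0687 0.0796]
70 [283.0517 180.3793] [ 7 10 58] [289.     221.5658] [ 9 10 76] [0.621  0.0685 0.0795]
mid hole [0.6201 0.0943 0.042 ]
out hole [0.6175 0.1462 0.042 ]
barL [0.6116 0.1992 0.042 ]
barR [ 0.6383 -0.1534  0.042 ]
side: mid [0.6205 0.0945 0.042 ] out [0.6173 0.1486 0.042 ]
cam [ 0.4451 -0.2346  0.052 ] [0.4346 0.0363 0.052 ] [ 0.4398 -0.0992  0.052 ] 0.27117399844190204
cam side [ 0.4459 -0.2352  0.052 ] [0.4345 0.0307 0.052 ] [ 0.4402 -0.1023  0.052 ] 0.2661358322820175
mask 292 377 [(294, np.float64(240.0)), (300, np.float64(239.5)), (306, np.float64(240.0)), (312, np.float64(239.5)), (318, np.float64(239.5)), (324, np.float64(239.5)), (330, np.float64(239.5)), (336, np.float64(239.5)), (342, np.float64(239.0)), (348, np.float64(239.0)), (354, np.float64(238.5)), (360, np.float64(238.5)), (366, np.float64(238.5)), (372, np.float64(239.0))]
```

```bash
cat >> h.py <<'E'
np.set_printoptions(precision=4,suppress=True)
def row(pos,yaw,frm=None):
    """yaw: world angle (deg) of tool y; row from measured (or given pos) pose, tool z straight down"""
    o=status.get_obs(); R0=Rn.from_quat(o["ee_rot"]); p=np.array(o["position"] if frm is None else frm)
    y=np.array([np.cos(np.radians(yaw)),np.sin(np.radians(yaw)),0]);z=np.array([0,0,-1.]);x=np.cross(y,z)
    Rt=Rn.from_matrix(np.column_stack([x,y,z]))
    print("row",(R0.inv()*Rt).as_rotvec(degrees=True),R0.inv().apply(np.array(pos)-p))
E
python3 - <<'E'
from h import *
row([.6217,.0695,.15],-85.7)
E
```

```text
row [-0.071   0.0095 10.1306] [ 0.6194 -0.537   0.0596]
```

Request:
play_rows(
  plan=[0,0,10.1,0.619,-0.537,0.01,0.55,0,0,10.1,0.619,-0.537,0.01,0.55,0,0,10.1,0.619,-0.537,0.01,0.55,0,0,10.1,0.619,-0.537,0.01,0.55,0,0,10.1,0.619,-0.537,0.01,0.55,0,0,10.1,0.619,-0.537,0.01,0.55,0,0,10.1,0.619,-0.537,0.01,0.55,0,0,10.1,0.619,-0.537,0.01,0.55,0,0,10.1,0.619,-0.537,0.01,0.55,0,0,10.1,0.619,-0.537,0.01,0.55,0,0,10.1,0.619,-0.537,0.01,0.55,0,0,10.1,0.619,-0.537,0.01,0.55,0,0,10.1,0.619,-0.537,0.01,0.55,0,0,10.1,0.619,-0.537,0.06,0.55,0,0,10.1,0.619,-0.537,0.06,0.55,0,0,10.1,0.619,-0.537,0.06,0.55],
  squeeze=40,
)

```text
clock: 2.1
position: [0.6216, 0.0678, 0.151]
ee_rot: [0.999, 0.037, 0.0, 0.0]
ft_force: [0.7, -0.6, 0.8]
grip_width: 0.552
grasp_force: 0.0
```

Run:
```python
from h import *
o=status.get_obs();print(o["clock"],o["position"],o["ft_force"],o["grip_width"],o["joint_pos"])
row([.6217,.0695,.079],-85.7)
a=viewer.camera("side")[:,:,::-1];b=viewer.camera("top")[:,:,::-1]
a=cv2.resize(a[150:270,240:360],None,fx=4,fy=4,interpolation=2);b=cv2.resize(b[120:240,240:340],None,fx=4,fy=4,interpolation=2)
cv2.imwrite("pics/c2.png",np.hstack([a,b]))
```

```text
2.1 [0.6216 0.0678 0.151 ] [ 0.6645 -0.572   0.7558] 0.5522238085804334 [ 0.3023  0.4428 -0.637   1.5105  0.2702  1.2768 -1.8636]
row [ 0.0334 -0.0326 -0.0526] [ 0.0001 -0.0017  0.072 ]
```

View pics/c2.png

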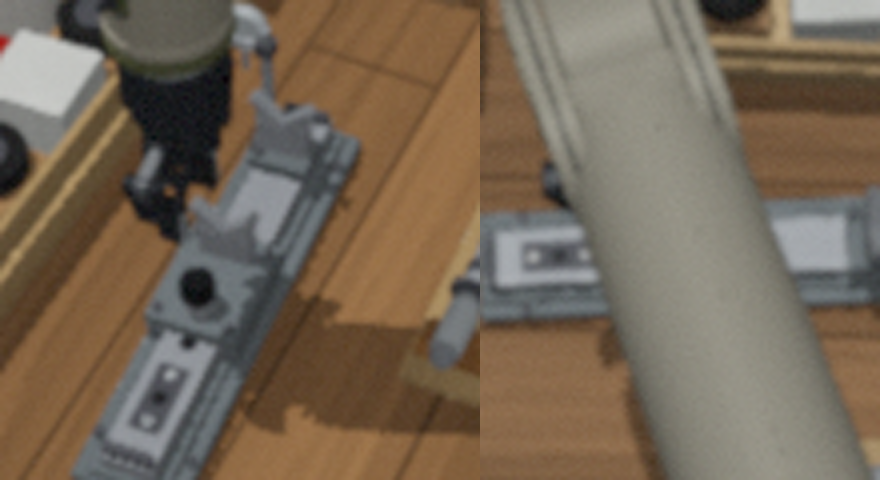

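The fingers hang above the knob (knob at side px about (289,222)), straddling it along the stand's y as planned. I'll descend and grip.

Request:
play_rows(
  plan=[0,0,0,0,-0.002,0.03,0.55,0,0,0,0,-0.002,0.055,0.55,0,0,0,0,-0.002,0.072,0.55,0,0,0,0,-0.002,0.072,0.55,0,0,0,0,-0.002,0.072,0.4,0,0,0,0,-0.002,0.072,0.3,0,0,0,0,-0.002,0.072,0.25,0,0,0,0,-0.002,0.072,0.25],
  squeeze=40,
)

```text
clock: 3.2
position: [0.6214, 0.071, 0.078]
ee_rot: [0.999, 0.038, 0.0, 0.0]
ft_force: [1.2, 0.2, -0.3]
grip_width: 0.251
grasp_force: 0.0
```

Request:
play_rows(
  plan=[0,0,0,0,0,0,0.2,0,0,0,0,0,0,0.15,0,0,0,0,0,0,0.1,0,0,0,0,0,0,0.1],
  squeeze=40,
)

```text
clock: 3.7
position: [0.6213, 0.071, 0.0777]
ee_rot: [0.999, 0.038, -0.0, 0.0]
ft_force: [-0.1, 0.7, -0.2]
grip_width: 0.102
grasp_force: 0.0
```

Run:
```python
from h import *
o=status.get_obs();print(o["clock"],o["position"],o["ft_force"],o["grip_width"],o["grasp_force"])
a=viewer.camera("side")[:,:,::-1];
cv2.imwrite("pics/c3.png",cv2.resize(a[160:260,250:350],None,fx=6,fy=6,interpolation=2))
```

```text
3.7 [0.6213 0.071  0.0777] [-0.0504  0.6835 -0.1619] 0.10237462016915819 0.0
```

View pics/c3.png

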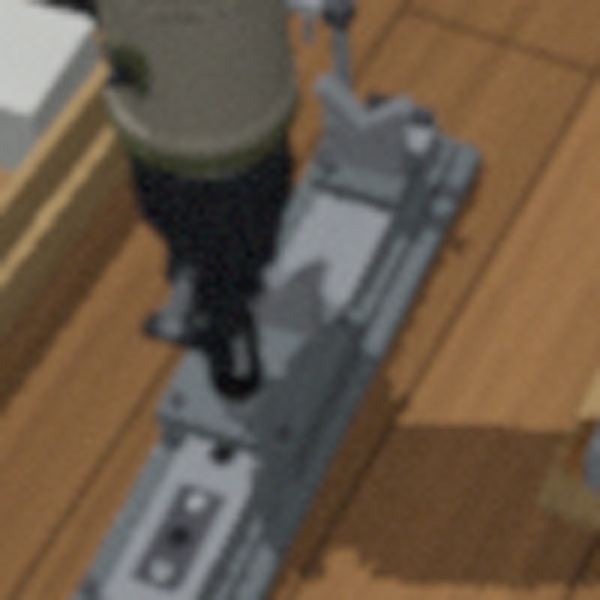

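Run:
```python
from h import *
o=status.get_obs();p=o["position"];R=Rn.from_quat(o["ee_rot"]);print(R.as_matrix())
for nm,d in (("tcp",[0,0,0]),("tip",[0,0,.014]),("grasp",[0,0,-.005]),("+y30",[0,.03,0]),("-y30",[0,-.03,0]),("+x30",[.03,0,0]),("body",[0,0,-.06]),("body12",[0,0,-.12])):
    q=p+R.apply(d);s=proj("side",q);print(nm,q,s,(s-[250,160])*6)
```

```text
[[ 0.9971  0.0755  0.    ]
 [ 0.0755 -0.9971 -0.0001]
 [ 0.      0.0001 -1.    ]]
tcp [0.6213 0.071  0.0777] [289.1448 222.654 ] [234.869  375.9239]
tip [0.6213 0.071  0.0637] [289.4556 225.3347] [236.7335 392.0084]
grasp [0.6213 0.071  0.0827] [289.0326 221.6862] [234.1959 370.117 ]
+y30 [0.6235 0.0411 0.0777] [293.002  215.3405] [258.0119 332.043 ]
-y30 [0.619  0.1009 0.0777] [285.1877 230.157 ] [211.1265 420.9417]
+x30 [0.6512 0.0732 0.0777] [280.2084 219.915 ] [181.2503 359.4898]
body [0.6213 0.071  0.1377] [287.7549 210.6632] [226.5293 303.9793]
body12 [0.6213 0.071  0.1977] [286.2629 197.792 ] [217.5772 226.7518]
```

Request:
play_rows(
  plan=[0,0,0,0,0,0,0.0,0,0,0,0,0,0,0.0,0,0,0,0,0,0,0.0],
  squeeze=40,
)

```text
clock: 4.12
position: [0.6213, 0.071, 0.0777]
ee_rot: [0.999, 0.038, -0.0, 0.0]
ft_force: [0.3, 0.2, 1.2]
grip_width: -0.004
grasp_force: 0.0
```

Run:
```python
from h import *
o=status.get_obs();print(o["clock"],o["position"],o["ft_force"],o["grip_width"],o["grasp_force"])
a=viewer.camera("side")[:,:,::-1];b=viewer.camera("top")[:,:,::-1]
a=cv2.resize(a[185:245,260:320],None,fx=9,fy=9,interpolation=2)
cv2.imwrite("pics/c4.png",a)
```

```text
4.125 [0.6213 0.071  0.0777] [0.314  0.1564 1.2411] -0.003523226463340266 0.0
```

View pics/c4.png

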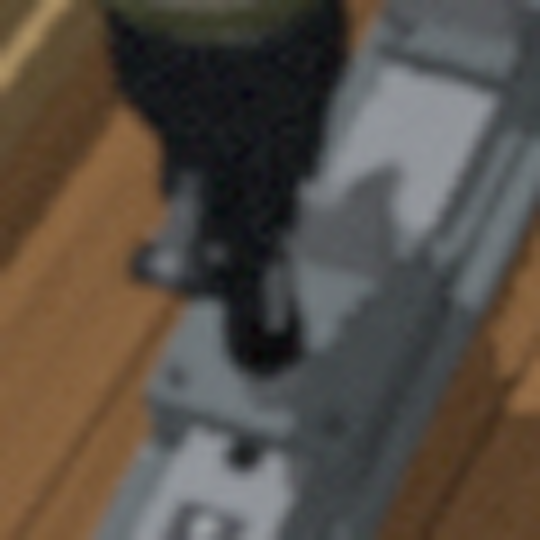

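Request:
play_rows(
  plan=[0,0,0,0,0,-0.05,0.0,0,0,0,0,0,-0.08,0.0,0,0,0,0,0,-0.08,0.0],
)

```text
clock: 4.6
position: [0.6227, 0.0715, 0.1605]
ee_rot: [0.999, 0.038, 0.002, -0.0]
ft_force: [-0.3, 0.8, 0.0]
grip_width: 0.003
grasp_force: 0.0
```

Run:
```python
from h import *
o=status.get_obs();print(o["clock"],o["position"],o["ft_force"],o["grip_width"],o["grasp_force"])
def crop(img,n,p,q):
    R=Rn.from_quat(q);s=proj(n,p+R.apply([0,0,.014]));t=proj(n,np.array(p)); u,v=np.round(s).astype(int)
    print(n,s,t)
    im=cv2.copyMakeBorder(img,40,40,40,40,cv2.BORDER_CONSTANT)[v+40-30:v+40+20,u+40-25:u+40+25]
    im=cv2.resize(im,None,fx=8,fy=8,interpolation=2)
    for w,c in ((s,(0,0,255)),(t,(0,255,0))):
        cc=((w-[u-25,v-30]+.5)*8).astype(int);cv2.circle(im,tuple(int(k) for k in cc),4,c,-1)
    return im
a=viewer.camera("side")[:,:,::-1]; cv2.imwrite("pics/raw5.png",a)
A=crop(a.copy(),"side",o["position"],o["ee_rot"])
B=crop(cv2.imread("pics/side0.png"),"side",np.array([.15563,-.60495,.2090]),[.99208,.1256,-.0001,-.0006])
cv2.imwrite("pics/c5.png",np.hstack([A,B]))
```

```text
4.6 [0.6227 0.0715 0.1605] [-0.3209  0.8327  0.0237] 0.003367189425171054 0.0
side [287.0252 208.7902] [286.6989 205.8441]
side [498.8146 103.8322] [500.0372 100.5462]
```

View pics/c5.png

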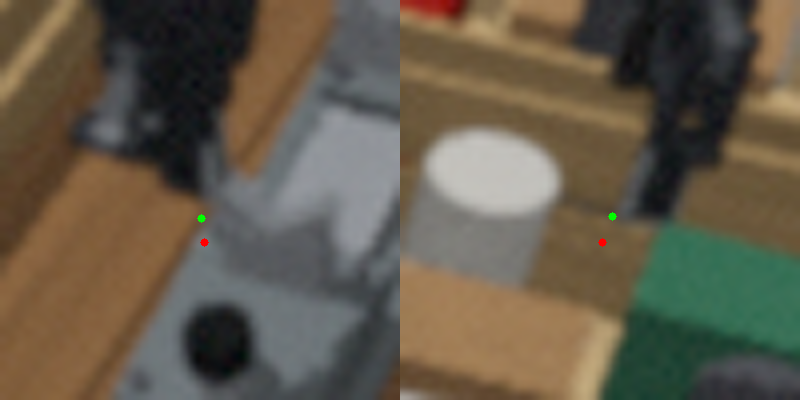

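Run:
```python
from h import *
def pr(p,q,w,back,lab):
    R=Rn.from_quat(q)
    for hyp,tz,wd in (("nominal",0,[0,0,0]),("z+30",-.03,[0,0,0]),("xy",0,[.01,-.02,0])):
        for s in (1,-1):
            X=np.array(p)+R.apply([0,s*w,.014-back+tz])+wd
            print(lab,hyp,s,proj("side",X),proj("top",X))
pr([.15563,-.60495,.2090],[.99208,.1256,-.0001,-.0006],.05,.013,"start")
pr([.6227,.0715,.1605],[.9993,.038,.0,0],.007,0,"now")
a=cv2.resize(cv2.imread("pics/side0.png")[60:120,470:540],None,fx=7,fy=7,interpolation=2)
b=cv2.resize(cv2.imread("pics/top0.png")[330:400,480:550],None,fx=6,fy=6,interpolation=2)
print(a.shape,b.shape)
cv2.imwrite("pics/c6.png",np.clip(1.5*np.hstack([a[:420],b]).astype(float),0,255))
```

```text
start nominal 1 [499.1098  91.7907] [540.726  337.5939]
start nominal -1 [500.8233 110.145 ] [505.8584 346.505 ]
start z+30 1 [501.72    84.6028] [546.7263 338.989 ]
start z+30 -1 [503.5702 102.9482] [510.9926 348.1368]
start xy 1 [497.376   87.8199] [547.7506 333.9129]
start xy -1 [499.0028 105.8414] [512.9806 342.7895]
now nominal 1 [287.9827 207.0494] [283.0624 173.9966]
now nominal -1 [286.0743 210.5613] [278.4264 174.2265]
now z+30 1 [287.2529 200.6507] [282.515  171.4954]
now z+30 -1 [285.3052 204.1858] [277.7724 171.7297]
now xy 1 [288.1611 201.1701] [289.7861 170.9479]
now xy -1 [286.274  204.6086] [285.1595 171.1765]
(420, 490, 3) (420, 420, 3)[ WARN:0@0.541] global loadsave.cpp:1063 imwrite_ Unsupported depth image for selected encoder is fallbacked to CV_8U.
```

View pics/c6.png

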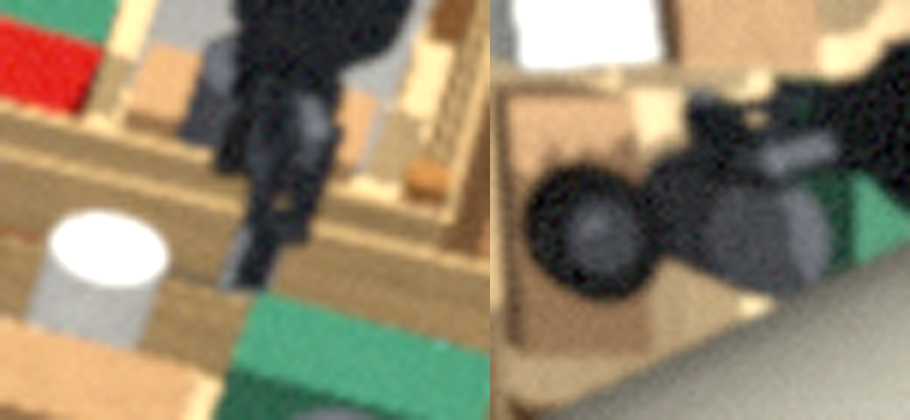

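The picture settles it. The real fingertips sit about 31-36 mm behind where the reported tool frame puts them: the start tip is seen at side px (505,101), and a 30 mm offset predicts (503.6,103). The lack of contact at the knob agrees with this. I'll go about 34 mm lower and watch the force.

Request:
play_rows(
  plan=[0,0,0,0,0,0,0.55,0,0,0,0,0,0,0.55,0,0,0,0,0,0.04,0.55,0,0,0,0,0,0.075,0.55,0,0,0,0,0,0.09,0.55,0,0,0,0,0,0.1,0.55,0,0,0,0,0,0.106,0.55,0,0,0,0,0,0.11,0.55,0,0,0,0,0,0.11,0.4,0,0,0,0,0,0.11,0.25,0,0,0,0,0,0.11,0.25,0,0,0,0,0,0.11,0.25],
  squeeze=40,
)

```text
clock: 6.15
position: [0.6216, 0.0707, 0.0484]
ee_rot: [0.999, 0.038, 0.0, 0.0]
ft_force: [-1.4, -2.1, 6.1]
grip_width: 0.314
grasp_force: 39.4
```

Request:
play_rows(
  plan=[0,0,0,0,0,-0.002,0.2,0,0,0,0,0,-0.004,0.2,0,0,0,0,0,-0.006,0.2,0,0,0,0,0,-0.008,0.2,0,0,0,0,0,-0.009,0.2,0,0,0,0,0,-0.009,0.2],
  squeeze=70,
)

```text
clock: 6.9
position: [0.6215, 0.0707, 0.0554]
ee_rot: [0.999, 0.038, 0.0, -0.0]
ft_force: [8.3, 0.1, -13.7]
grip_width: 0.305
grasp_force: 69.5
```

Request:
play_rows(
  plan=[0,0,0,0.0005,0,-0.0015,0.2,0,0,0,0.001,0,-0.0015,0.2,0,0,0,0.001,-0.002,-0.0015,0.2,0,0,0,0.001,-0.004,-0.0015,0.2,0,0,0,0.001,-0.007,-0.0015,0.2,0,0,0,0.001,-0.01,-0.0015,0.2],
  squeeze=70,
)

```text
clock: 7.65
position: [0.6208, 0.0812, 0.0578]
ee_rot: [0.999, 0.038, -0.001, 0.0]
ft_force: [-0.9, -3.3, -13.5]
grip_width: 0.306
grasp_force: 69.6
```

Request:
play_rows(
  plan=[0,0,0,0,-0.004,0,0.2,0,0,0,0,-0.008,0,0.2,0,0,0,0,-0.012,0,0.2,0,0,0,0,-0.016,0,0.2,0,0,0,0,-0.02,0,0.2,0,0,0,0,-0.024,0,0.2,0,0,0,0,-0.028,0,0.2,0,0,0,0,-0.028,0,0.2],
  squeeze=70,
)

```text
clock: 8.65
position: [0.6188, 0.11, 0.058]
ee_rot: [0.999, 0.038, -0.0, -0.0]
ft_force: [-4.7, -0.4, -14.8]
grip_width: 0.302
grasp_force: 69.6
```

Request:
play_rows(
  plan=[0,0,0,-0.0005,-0.004,0,0.2,0,0,0,-0.0005,-0.008,0,0.2,0,0,0,-0.0005,-0.012,0,0.2,0,0,0,-0.0005,-0.016,0,0.2,0,0,0,-0.0005,-0.016,0.002,0.2,0,0,0,-0.0005,-0.016,0.002,0.36,0,0,0,-0.0005,-0.016,0.002,0.4,0,0,0,-0.0005,-0.016,0.002,0.4],
  squeeze=40,
)

```text
clock: 9.65
position: [0.6191, 0.1252, 0.0577]
ee_rot: [0.999, 0.038, 0.002, -0.0]
ft_force: [-0.3, 0.0, 0.6]
grip_width: 0.403
grasp_force: 0.0
```

```bash
cat >> h.py <<'E'
def knob():
    s=viewer.camera("side")[:,:,::-1]; cv2.imwrite("pics/k.png",s)
    o=status.get_obs(); u,v=np.round(proj("side",np.array(o["position"])+[0,0,.039])).astype(int)
    print(o["position"],o["ft_force"])
E
python3 - <<'E'
from h import *
o=status.get_obs();print(o["clock"],o["position"],o["ft_force"],o["grip_width"],o["grasp_force"])
E
```

```text
9.65 [0.6191 0.1252 0.0577] [-0.2981  0.028   0.5689] 0.40334420880080557 0.0
```

Request:
play_rows(
  plan=[0,0,0,0,-0.002,0,0.4,0,0,0,0,-0.004,0,0.4,0,0,0,0,-0.006,0,0.4,0,0,0,0,-0.008,0,0.4,0,0,0,0,-0.01,0,0.4,0,0,0,0,-0.012,0,0.4],
)

```text
clock: 10.4
position: [0.6173, 0.1342, 0.0563]
ee_rot: [0.999, 0.037, 0.0, 0.002]
ft_force: [0.4, -10.7, 3.7]
grip_width: 0.398
grasp_force: 5.1
```

Request:
play_rows(
  plan=[0,0,0,0,-0.001,0,0.4,0,0,0,0,-0.002,0,0.4,0,0,0,0,-0.003,0,0.4],
)

```text
clock: 10.78
position: [0.6172, 0.1355, 0.0562]
ee_rot: [0.999, 0.036, -0.0, 0.003]
ft_force: [-1.3, -14.3, 5.0]
grip_width: 0.399
grasp_force: 7.0
```

```bash
cat >> h.py <<'E'
SY=np.array([-.0755,.9971,0]);SX=np.array([.9971,.0755,0]);K0=np.array([.6217,.0695,0])
def prof(img,sx,lo,hi,z=.042,n=None):
    out=[]
    for t in np.arange(lo,hi,.002):
        p=K0+SY*t+SX*sx+[0,0,z];u,v=proj("side",p)
        out.append(int(cv2.getRectSubPix(np.ascontiguousarray(img.astype(np.uint8)),(1,1),(float(u),float(v))).mean()))
    return out
E
python3 - <<'E'
from h import *
s=viewer.camera("side")[:,:,::-1];cv2.imwrite("pics/k1.png",s);s0=cv2.imread("pics/side0.png")
for sx in(-.016,.016):
    print(sx,"start",prof(s0,sx,.0,.06));print("now from 50",prof(s,sx,.05,.13))
print("axis0",prof(s0,0,.0,.13));print("axis now",prof(s,0,.05,.13))
E
```

```text
-0.016 start [103, 108, 109, 111, 110, 107, 97, 84, 79, 78, 94, 116, 131, 142, 144, 146, 147, 147, 146, 146, 146, 146, 146, 146, 145, 144, 144, 144, 144, 144]
now from 50 [72, 71, 71, 71, 72, 72, 71, 69, 70, 70, 70, 72, 73, 73, 72, 73, 78, 81, 85, 89, 91, 90, 90, 92, 91, 91, 91, 90, 91, 93, 96, 98, 107, 116, 124, 136, 143, 145, 140, 122]
0.016 start [113, 115, 115, 114, 112, 108, 98, 87, 83, 82, 103, 123, 135, 144, 145, 148, 148, 148, 148, 149, 149, 150, 148, 147, 143, 142, 139, 139, 139, 138]
now from 50 [53, 60, 65, 61, 53, 42, 34, 28, 27, 40, 58, 79, 94, 94, 91, 87, 94, 111, 126, 135, 140, 143, 140, 139, 138, 138, 137, 138, 140, 140, 144, 148, 151, 151, 151, 152, 148, 140, 129, 112]
axis0 [83, 90, 96, 104, 112, 106, 99, 85, 70, 60, 49, 40, 32, 40, 50, 76, 106, 127, 143, 146, 148, 147, 146, 139, 130, 123, 123, 137, 149, 143, 138, 120, 99, 89, 82, 77, 70, 59, 45, 37, 39, 46, 54, 68, 75, 80, 86, 93, 109, 128, 134, 137, 132, 125, 115, 116, 131, 142, 146, 147, 145, 143, 137, 120, 103]
axis now [78, 84, 85, 85, 85, 86, 82, 78, 78, 80, 85, 88, 81, 74, 68, 64, 57, 51, 51, 59, 71, 82, 95, 112, 131, 136, 139, 133, 127, 115, 117, 134, 144, 147, 149, 150, 145, 138, 121, 103]
```

Request:
play_rows(
  plan=[0,0,0,0,-0.0007,0,0.4,0,0,0,0,-0.0015,0,0.4,0,0,0,0,-0.0015,0,0.4],
)

```text
clock: 11.2
position: [0.6171, 0.1372, 0.0562]
ee_rot: [0.999, 0.036, -0.0, 0.002]
ft_force: [-0.3, -11.4, 4.8]
grip_width: 0.402
grasp_force: 5.7
```

Run:
```python
from h import *
s=viewer.camera("side")[:,:,::-1];t=viewer.camera("top")[:,:,::-1];cv2.imwrite("pics/k2.png",s)
a=np.array(prof(s,.016,.07,.1));print(a)
a=cv2.resize(s[190:260,245:315],None,fx=8,fy=8,interpolation=2)
cv2.imwrite("pics/c7.png",np.clip(a*1.4,0,255).astype(np.uint8))
print(status.get_obs()["ft_force"],status.get_obs()["torque"])
```

```text
[ 37  60  79  91  94  83  81  95 112 129 137 142 140 138 137]
[ -1.6924 -10.6326   4.4272] [-2.47    0.1923  0.0515]
```

It's sliding: the travel is now about 65 mm at roughly 11 N. The slip hole is expected near 77-79 mm, so I'll keep feeling in small steps.

Request:
play_rows(
  plan=[0,0,0,0,-0.001,0,0.4,0,0,0,0,-0.002,0,0.4,0,0,0,0,-0.003,0,0.4,0,0,0,0,-0.004,0,0.4],
)

```text
clock: 11.8
position: [0.6169, 0.1401, 0.0562]
ee_rot: [0.999, 0.036, -0.0, 0.003]
ft_force: [-1.4, -15.6, 5.7]
grip_width: 0.399
grasp_force: 7.8
```

Request:
play_rows(
  plan=[0,0,0,0,-0.001,0,0.4,0,0,0,0,-0.002,0,0.4,0,0,0,0,-0.003,0,0.4,0,0,0,0,-0.003,0,0.4],
)

```text
clock: 12.3
position: [0.6166, 0.1442, 0.0562]
ee_rot: [0.999, 0.036, -0.0, 0.003]
ft_force: [-0.4, -11.4, 4.3]
grip_width: 0.397
grasp_force: 5.7
```

Request:
play_rows(
  plan=[0,0,0,0,-0.001,0,0.4,0,0,0,0,-0.002,0,0.4,0,0,0,0,-0.003,0,0.4,0,0,0,0,-0.003,0,0.4],
)

```text
clock: 12.8
position: [0.6164, 0.1471, 0.0561]
ee_rot: [0.999, 0.036, -0.0, 0.003]
ft_force: [0.1, -11.7, 3.0]
grip_width: 0.4
grasp_force: 5.7
```

Request:
play_rows(
  plan=[0,0,0,0,-0.001,0,0.4,0,0,0,0,-0.002,0,0.4,0,0,0,0,-0.0025,0,0.4,0,0,0,0,-0.0025,0,0.4],
)

```text
clock: 13.3
position: [0.6159, 0.1521, 0.056]
ee_rot: [0.999, 0.037, 0.0, 0.001]
ft_force: [1.5, -6.4, 0.6]
grip_width: 0.399
grasp_force: 3.3
```

Request:
play_rows(
  plan=[0,0,0,0,-0.001,0,0.4,0,0,0,0,-0.002,0,0.4,0,0,0,0,-0.002,0,0.4],
)

```text
clock: 13.68
position: [0.6159, 0.1522, 0.056]
ee_rot: [0.999, 0.036, -0.0, 0.002]
ft_force: [1.1, -11.4, 3.2]
grip_width: 0.403
grasp_force: 5.5
```

Run:
```python
from h import *
s=viewer.camera("side")[:,:,::-1];cv2.imwrite("pics/k3.png",s)
print(np.array(prof(s,.016,.08,.12)),np.array(prof(s,0,.08,.12)))
```

```text
[ 31  28  30  42  65  82  90  87  79  86 104 118 135 138 139 144 149 151
 152 151] [ 80  81  84  89  85  77  74  73  73  75  88 103 109 110 109 116 133 144
 146 148]
```

Request:
play_rows(
  plan=[0,0,0,0,-0.001,0,0.4,0,0,0,0,-0.0025,0,0.4,0,0,0,0,-0.0025,0,0.4],
)

```text
clock: 14.1
position: [0.6159, 0.1526, 0.056]
ee_rot: [0.999, 0.036, -0.0, 0.003]
ft_force: [-0.9, -16.3, 5.0]
grip_width: 0.402
grasp_force: 8.3
```

Request:
play_rows(
  plan=[0,0,0,0,-0.001,0,0.4,0,0,0,0,-0.002,0,0.4,0,0,0,0,-0.002,0,0.4],
)

```text
clock: 14.48
position: [0.6159, 0.1529, 0.056]
ee_rot: [0.999, 0.035, -0.001, 0.005]
ft_force: [-2.0, -21.8, 6.5]
grip_width: 0.4
grasp_force: 10.5
```

The pin holds at 22 N with no motion, where earlier it slid at 11-15 N, so it looks caught. I'll back the finger off, rise and check the knob's height.

Request:
play_rows(
  plan=[0,0,0,0,0.006,0,0.4,0,0,0,0,0.0115,0,0.42,0,0,0,0,0.0115,0,0.45,0,0,0,0,0.0115,0,0.45,0,0,0,0,0.0115,-0.03,0.45,0,0,0,0,0.0115,-0.08,0.45,0,0,0,0,0.0115,-0.13,0.45,0,0,0,-0.06,0.0115,-0.13,0.45,0,0,0,-0.12,0.0115,-0.13,0.45,0,0,0,-0.18,0.07,-0.13,0.45,0,0,0,-0.18,0.13,-0.13,0.45,0,0,0,-0.18,0.19,-0.13,0.45,0,0,0,-0.18,0.245,-0.13,0.45,0,0,0,-0.18,0.245,-0.13,0.45],
)

```text
clock: 16.23
position: [0.4536, -0.1018, 0.186]
ee_rot: [0.999, 0.035, -0.0, 0.0]
ft_force: [-0.7, 0.9, 0.1]
grip_width: 0.451
grasp_force: 0.0
```

Run:
```python
from h import *
s=viewer.camera("side")[:,:,::-1];t=viewer.camera("top")[:,:,::-1];cv2.imwrite("pics/k4.png",s);cv2.imwrite("pics/k4t.png",t)
K=K0+SY*.08; 
for T in (50,60,70):
    us,vs=proj("side",K+[0,0,.084]).astype(int);ut,vt=proj("top",K+[0,0,.084]).astype(int)
    q,b=blob(s,us-10,vs-12,us+11,vs+12,T);p,a=blob(t,ut-9,vt-11,ut+10,vt+11,T);X=tri(p,q)
    print(T,q,b[2:],p,a[2:],X,(X-K0)@SY)
for tr in (.078,.08,.082): print(tr,[proj("side",K0+SY*tr+[0,0,z]) for z in(.08,.087)])
print(proj("side",K0+[0,0,.0795]),np.array(prof(s,.016,.08,.12)))
print(status.get_obs()["position"]);row([.440,-.1005,.15],2.3);row([.440,-.1005,.15],-177.7);print(status.get_obs()["joint_pos"])
```

```text
50 [278.1406 241.875 ] [ 9  9 64] [258.6364 182.6364] [ 6  6 22] [0.6144 0.1463 0.0768] 0.07711075452374906
60 [278.1667 241.8194] [ 9 10 72] [258.  181.5] [ 7  8 46] [0.6155 0.1476 0.0792] 0.07836526823427133
70 [278.1951 241.9146] [10 11 82] [257.9833 181.4667] [ 9 10 60] [0.6156 0.1477 0.0788] 0.07842671003318374
0.078 [array([278.6855, 241.7131]), array([278.4794, 240.3877])]
0.08 [array([278.4065, 242.2415]), array([278.1991, 240.9171])]
0.082 [array([278.127 , 242.7708]), array([277.9182, 241.4474])]
[289.2066 221.907 ] [114 118 119 119 116 111 103  91  80  87 102 118 135 139 141 144 148 151
 152 151]
[ 0.4541 -0.0975  0.1862]
row [ -0.0162  -0.0238 -88.0079] [-0.0143  0.002   0.0362]
row [-0.024   0.0164 91.9921] [-0.0143  0.002   0.0362]
[ 0.6198  0.0207 -0.507   1.8759  0.0101  1.2477 -1.3861]
```

The knob's triangulated height (0.079 m) matches the start (0.0795 m), so the pin is home. The travel is about 79 mm. Next is the camshaft.

Request:
play_rows(
  plan=[0,0,10.5,0,0,0,1,0,0,21,0,0,0,1,0,0,31.5,-0.005,0,0,1,0,0,42,-0.01,0,0,1,0,0,52.5,-0.014,0.002,0.01,1,0,0,63,-0.014,0.002,0.02,1,0,0,73.5,-0.014,0.002,0.03,1,0,0,84,-0.014,0.002,0.05,1,0,0,92,-0.014,0.002,0.07,1,0,0,92,-0.014,0.002,0.09,1,0,0,92,-0.014,0.002,0.09,1,0,0,92,-0.014,0.002,0.09,1],
)

```text
clock: 17.82
position: [0.4188, -0.0921, 0.1593]
ee_rot: [0.762, -0.647, 0.03, -0.023]
ft_force: [-0.5, 1.0, 2.0]
grip_width: 0.998
grasp_force: 0.0
```

Run:
```python
from h import *
o=status.get_obs();print(o["position"],o["ft_force"],o["joint_pos"]);row([.440,-.1005,.013],-177.7)
s=viewer.camera("side")[:,:,::-1];cv2.imwrite("pics/k5.png",s)
def crop(z): pass
a=cv2.resize(s[165:255,320:400],None,fx=6,fy=6,interpolation=2)
for d in (0,):
    w=(proj("side",np.array([.44,-.1005,.052]))-[320,165]+.5)*6;cv2.circle(a,tuple(int(k) for k in w),3,(0,0,255),-1)
cv2.imwrite("pics/c8.png",a)
```

```text
[ 0.4188 -0.0921  0.1593] [-0.4984  0.9725  1.9801] [ 1.5474 -0.2398 -1.2533  2.0253 -0.2729  1.1317 -2.5755]
row [-4.2979 -0.6205  7.0094] [ 0.0094 -0.0087  0.1475]
```

View pics/c8.png

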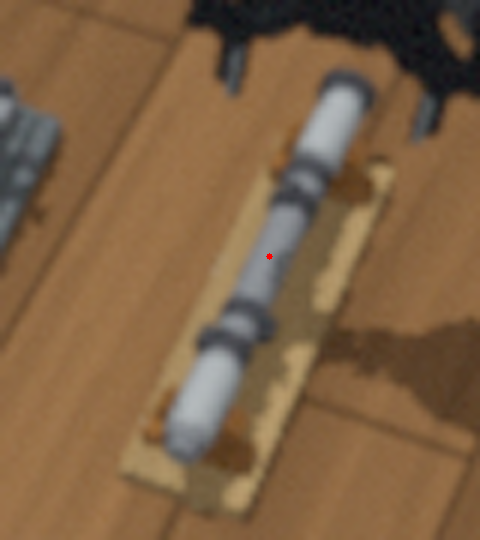

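The red dot sits on the cam's plain middle, so that estimate is good. But joint 7 has run to its limit (-2.58), so I'll turn the other way round to the equivalent half-turn grasp.

Request:
play_rows(
  plan=[0,0,-10,0,0,-0.02,1,0,0,-20,0,0,-0.04,1,0,0,-30,0,0,-0.06,1,0,0,-40,0,0,-0.06,1,0,0,-50,0,0,-0.06,1,0,0,-60,0,0,-0.06,1,0,0,-70,0,0,-0.06,1,0,0,-80,0,0,-0.06,1,0,0,-90,0,0,-0.06,1,0,0,-100,0,0,-0.06,1,0,0,-110,0,0,-0.06,1,0,0,-120,0,0,-0.06,1,0,0,-120,0,0,-0.06,1],
)

```text
clock: 19.5
position: [0.414, -0.0925, 0.2196]
ee_rot: [0.941, 0.337, 0.036, 0.014]
ft_force: [-0.2, 0.3, -0.5]
grip_width: 1.004
grasp_force: 0.0
```

Run:
```python
from h import *
o=status.get_obs();print(o["position"],o["ft_force"],o["joint_pos"]);row([.440,-.1005,.15],2.3)
```

```text
[ 0.414  -0.0925  0.2196] [-0.2002  0.294  -0.4686] [ 1.0621 -0.2034 -0.8163  1.9565 -0.1733  1.2547 -0.5847]
row [  4.1803  -1.7404 -52.8973] [0.0109 0.0192 0.0714]
```

Request:
play_rows(
  plan=[4.2,-1.7,-52.9,0.011,0.019,0.03,1,4.2,-1.7,-52.9,0.011,0.019,0.05,1,4.2,-1.7,-52.9,0.011,0.019,0.071,1,4.2,-1.7,-52.9,0.011,0.019,0.071,1,4.2,-1.7,-52.9,0.011,0.019,0.071,1,4.2,-1.7,-52.9,0.011,0.019,0.071,1,4.2,-1.7,-52.9,0.011,0.019,0.071,1],
)

```text
clock: 20.38
position: [0.4396, -0.1016, 0.1505]
ee_rot: [0.696, 0.719, 0.0, -0.0]
ft_force: [-0.3, 0.8, -0.8]
grip_width: 1.0
grasp_force: 0.0
```

Run:
```python
from h import *
o=status.get_obs();print(o["position"],o["ft_force"],o["joint_pos"]);row([.440,-.1005,.013],2.3)
```

```text
[ 0.4396 -0.1016  0.1505] [-0.2912  0.7551 -0.8137] [ 1.0044  0.0488 -0.8826  1.9387  0.0402  1.1718  0.1393]
row [ 0.0258 -0.0323 -0.4367] [0.001  0.0003 0.1375]
```

Request:
play_rows(
  plan=[0,0,-0.4,0.001,0,0.04,1,0,0,-0.4,0.001,0,0.08,1,0,0,-0.4,0.001,0,0.11,1,0,0,-0.4,0.001,0,0.125,1,0,0,-0.4,0.001,0,0.133,1,0,0,-0.4,0.001,0,0.1375,1,0,0,-0.4,0.001,0,0.1375,0.7,0,0,-0.4,0.001,0,0.1375,0.4,0,0,-0.4,0.001,0,0.1375,0.2,0,0,-0.4,0.001,0,0.1375,0.1,0,0,-0.4,0.001,0,0.1375,0.1,0,0,-0.4,0.001,0,0.1375,0.1],
  squeeze=60,
)

```text
clock: 21.88
position: [0.4396, -0.101, 0.0134]
ee_rot: [0.691, 0.723, 0.0, 0.0]
ft_force: [-3.3, 0.5, 7.4]
grip_width: 0.236
grasp_force: 58.3
```

Request:
play_rows(
  plan=[0,0,0,0,0,-0.005,0.1,0,0,0,0,0,-0.015,0.1,0,0,0,0,0,-0.03,0.1,0,0,0,0,0,-0.06,0.1,0,0,0,0,0,-0.1,0.1,0,0,0,0,0,-0.13,0.1,0,0,0,0,0,-0.155,0.1,0,0,0,0,0,-0.16,0.1,0,0,0,0,0,-0.16,0.1],
  squeeze=90,
)

```text
clock: 23.0
position: [0.4392, -0.1009, 0.1727]
ee_rot: [0.691, 0.723, 0.0, -0.0]
ft_force: [-0.6, 0.7, -7.5]
grip_width: 0.224
grasp_force: 89.1
```

Run:
```python
from h import *
o=status.get_obs();print(o["position"],o["ft_force"],o["torque"],o["joint_pos"])
p=np.array(o["position"]);row([.627,-.0065,p[2]],4.3)
s=viewer.camera("side")[:,:,::-1];t=viewer.camera("top")[:,:,::-1];cv2.imwrite("pics/k6.png",s);cv2.imwrite("pics/k6t.png",t)
# shaft tilt: expected ends and visible bright journals in side view
c=np.array([p[0],p[1],.212]);a=np.array([-.04,.9992,0])
for d in (-.135,-.098,.098,.135): print(d,proj("side",c+a*d),proj("top",c+a*d))
for n,im in(("side",s),("top",t)):
    h=cv2.cvtColor(np.ascontiguousarray(im),cv2.COLOR_BGR2HSV);m=((h[...,1]<45)&(h[...,2]>135)).astype(np.uint8)
    e=[proj(n,c+a*d) for d in(-.14,.14)];lo=np.min(e,0).astype(int)-14;hi=np.max(e,0).astype(int)+14
    k,l,st,ce=cv2.connectedComponentsWithStats(m[max(lo[1],0):hi[1],lo[0]:hi[0]])
    print(n,[(ce[i]+[lo[0],max(lo[1],0)],st[i,2:]) for i in range(1,k) if st[i,4]>15])
```

```text
[ 0.4392 -0.1009  0.1727] [-0.6167  0.6818 -7.5056] [-0.008   0.0504 -0.0521] [ 1.0326  0.021  -0.9001  1.9097  0.0174  1.2189  0.1712]
row [-0.0029 -0.0068 -1.752 ] [0.086  0.1918 0.    ]
-0.135 [382.492  143.9659] [386.6729 232.5996]
-0.098 [378.7334 151.7542] [373.5414 232.83  ]
0.098 [356.6978 197.415 ] [303.6992 234.0555]
0.135 [352.0863 206.9706] [290.4614 234.2878]
side [(array([390.2273, 144.2273]), array([ 9, 11, 66], dtype=int32)), (array([356.2101, 197.0588]), array([ 13,  15, 119], dtype=int32))]
top [(array([328.0822, 228.9178]), array([ 5, 24, 73], dtype=int32)), (array([350.0497, 231.8418]), array([ 40,  30, 986], dtype=int32)), (array([375.2095, 232.6892]), array([ 13,  30, 148], dtype=int32)), (array([301.8365, 233.5723]), array([ 23,   9, 159], dtype=int32))]
```

Request:
play_rows(
  plan=[0,0,-0.5,0.017,0.038,0,0.1,0,0,-1,0.034,0.077,0,0.1,0,0,-1.7,0.052,0.115,0,0.1,0,0,-1.7,0.069,0.154,0,0.1,0,0,-1.7,0.08,0.18,0,0.1,0,0,-1.7,0.086,0.192,0,0.1,0,0,-1.7,0.086,0.192,0.02,0.1,0,0,-1.7,0.086,0.192,0.04,0.1,0,0,-1.7,0.086,0.192,0.05,0.1,0,0,-1.7,0.086,0.192,0.05,0.1],
)

```text
clock: 24.35
position: [0.6266, -0.0072, 0.122]
ee_rot: [0.681, 0.733, -0.0, -0.001]
ft_force: [-0.5, 0.4, -6.9]
grip_width: 0.225
grasp_force: 89.8
```

Run:
```python
from h import *
o=status.get_obs();print(o["clock"],o["position"],o["ft_force"],o["torque"])
p=np.array(o["position"]);row([.627,-.0065,p[2]],4.3)
s=viewer.camera("side")[:,:,::-1];t=viewer.camera("top")[:,:,::-1];cv2.imwrite("pics/k7.png",s);cv2.imwrite("pics/k7t.png",t)
c=np.array([p[0],p[1],p[2]+.0386])
print("vees",[proj("side",K0+SY*v+[0,0,.110]) for v in(-.176,.023)])
for d in (-.135,-.098,.098,.135): print(d,proj("side",c+SY*d))
h=cv2.cvtColor(np.ascontiguousarray(s),cv2.COLOR_BGR2HSV);m=((h[...,1]<45)&(h[...,2]>135)).astype(np.uint8)
lo=(255,150);k,l,st,ce=cv2.connectedComponentsWithStats(m[150:250,255:350]);print([(ce[i]+lo,st[i,2:]) for i in range(1,k) if st[i,4]>15])
```

```text
24.35 [ 0.6266 -0.0072  0.122 ] [-0.5326  0.3966 -6.8659] [-0.0404 -0.0601  0.0209]
row [-0.0894 -0.0162 -0.0908] [ 0.0007  0.0004 -0.    ]
vees [array([310.2307, 175.2838]), array([285.4274, 221.6709])]
-0.135 [314.1551 156.893 ]
-0.098 [309.8521 164.7708]
0.098 [284.66   210.8918]
0.135 [279.3956 220.5299]
[(array([311.4348, 162.0652]), array([ 6, 10, 46], dtype=int32)), (array([258.2931, 167.3534]), array([ 11,  19, 116], dtype=int32)), (array([299.6868, 209.5549]), array([ 28,  36, 364], dtype=int32)), (array([283.4107, 210.7321]), array([ 12,  16, 112], dtype=int32))]
```

Request:
play_rows(
  plan=[0,0,0,0.0005,0,0.01,0.1,0,0,0,0.0005,0,0.02,0.1,0,0,0,0.0005,0,0.028,0.1,0,0,0,0.0005,0,0.034,0.1,0,0,0,0.0005,0,0.039,0.1,0,0,0,0.0005,0,0.042,0.1,0,0,0,0.0005,0,0.044,0.1,0,0,0,0.0005,0,0.044,0.1],
)

```text
clock: 25.45
position: [0.6275, -0.006, 0.0791]
ee_rot: [0.68, 0.733, 0.0, -0.0]
ft_force: [-0.3, 0.0, -6.7]
grip_width: 0.228
grasp_force: 89.8
```

Request:
play_rows(
  plan=[0,0,0,0,0,0.0015,0.1,0,0,0,0,0,0.003,0.1,0,0,0,0,0,0.0045,0.1,0,0,0,0,0,0.006,0.1,0,0,0,0,0,0.006,0.1],
)

```text
clock: 26.08
position: [0.6274, -0.006, 0.0729]
ee_rot: [0.68, 0.733, 0.0, -0.0]
ft_force: [0.0, 0.2, -7.0]
grip_width: 0.229
grasp_force: 89.8
```

Request:
play_rows(
  plan=[0,0,0,0,0,0.001,0.1,0,0,0,0,0,0.002,0.1,0,0,0,0,0,0.0025,0.1,0,0,0,0,0,0.0025,0.1],
)

```text
clock: 26.58
position: [0.628, -0.006, 0.0717]
ee_rot: [0.68, 0.733, 0.0, 0.0]
ft_force: [-4.1, -1.0, 5.1]
grip_width: 0.228
grasp_force: 91.2
```

Request:
play_rows(
  plan=[0,0,0,0,0,0,0.2,0,0,0,0,0,0,0.25,0,0,0,0,0,0,0.35,0,0,0,0,0,0,0.5,0,0,0,0,0,0,0.6,0,0,0,0,0,0,0.6,0,0,0,0,0,-0.015,0.6,0,0,0,0,0,-0.04,0.6,0,0,0,0,0,-0.09,0.6,0,0,0,0,0,-0.14,0.6,0,0,0,-0.05,-0.03,-0.14,0.6,0,0,0,-0.1,-0.06,-0.14,0.6,0,0,0,-0.15,-0.12,-0.14,0.6,0,0,0,-0.15,-0.18,-0.14,0.6,0,0,0,-0.15,-0.18,-0.14,0.6,0,0,0,-0.15,-0.18,-0.14,0.6],
  squeeze=20,
)

```text
clock: 28.58
position: [0.4594, -0.1692, 0.2116]
ee_rot: [0.681, 0.733, -0.0, 0.001]
ft_force: [0.7, 0.2, 0.5]
grip_width: 0.601
grasp_force: 0.0
```

Run:
```python
from h import *
o=status.get_obs();print(o["clock"],o["position"],o["ft_force"],o["grip_width"])
s=viewer.camera("side")[:,:,::-1];t=viewer.camera("top")[:,:,::-1];cv2.imwrite("pics/k8.png",s);cv2.imwrite("pics/k8t.png",t)
c=np.array([.628,-.006,.110])
for d in (-.135,-.098,.098,.135): print(d,proj("side",c+SY*d),proj("top",c+SY*d))
for n,im,lo,hi in(("side",s,(265,145),(335,245)),("top",t,(255,140),(375,200))):
    h=cv2.cvtColor(np.ascontiguousarray(im),cv2.COLOR_BGR2HSV);m=((h[...,1]<45)&(h[...,2]>150)).astype(np.uint8)
    k,l,st,ce=cv2.connectedComponentsWithStats(m[lo[1]:hi[1],lo[0]:hi[0]]);print(n,[(ce[i]+lo,st[i,2:]) for i in range(1,k) if st[i,4]>15])
K=K0+SY*.079;us,vs=proj("side",K+[0,0,.084]).astype(int);ut,vt=proj("top",K+[0,0,.084]).astype(int)
q,b=blob(s,us-10,vs-12,us+11,vs+12,60);p,a=blob(t,ut-9,vt-11,ut+10,vt+11,60);print("knob",tri(p,q))
```

```text
28.575 [ 0.4594 -0.1692  0.2116] [0.6974 0.19   0.4691] 0.6007622461139154
-0.135 [313.9963 167.8888] [349.7075 173.8136]
-0.098 [309.8074 175.7175] [337.8748 174.3976]
0.098 [285.3523 221.4227] [274.8959 177.5055]
0.135 [280.2565 230.9463] [262.9506 178.095 ]
side [(array([300.1579, 152.5263]), array([ 8,  4, 19], dtype=int32)), (array([309.6094, 174.4531]), array([10, 11, 64], dtype=int32)), (array([300.3776, 207.949 ]), array([17, 29, 98], dtype=int32)), (array([284.557 , 220.6962]), array([10, 13, 79], dtype=int32))]
top [(array([358.3793, 152.6207]), array([ 4,  9, 29], dtype=int32)), (array([337.45 , 173.775]), array([17,  6, 80], dtype=int32)), (array([273.4783, 176.6522]), array([19,  6, 92], dtype=int32)), (array([306.0244, 175.3902]), array([20,  3, 41], dtype=int32)), (array([310.1064, 181.4787]), array([30,  4, 94], dtype=int32))]
knob [0.6155 0.1476 0.0792]
```

Both journals show at their seated positions in both views, to within about 1.5 px. The knob is still at home height and the arm is clear.

```bash
python3 -c "
from workcell import manip
print(manip.hand_in())"
```

```text
the job is handed in; nothing more can be done
None
```

The plunger is fully home in the outermost hole (about 79 mm of travel), the camshaft lies released in both vee rests, and I handed the job in at about 28.6 s; I moved none of the other parts.

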